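# Level the mould and draw the doser's plunger to the mark

### The job

Get the chocolate doser ready: the mould on the loading bed is propped up at one end by a raised knock-out pin, so first press that end down until the mould lies level in the bed with the pin fully down. Then take the doser's plunger by its knob and draw it straight up, without forcing it sideways in its bore and without pulling it right out, until the underside of the knob is level with the tip of the pointer on the gauge post, and finish while still holding it there. Leave the pointer at its setting and everything else on the table where it is.

Things in the scene. Friction and masses are not known exactly. Their poses are not given: they have to be found in the camera images.
- bed: Fixed aluminium loading bed, a plate 150 (x) x 260 (y) x 12 mm thick with low corner stops standing 10 mm above it that keep the mould in place with 4 mm play on each side. Origin: centre of its underside; z up. The mould lies along its y. Its knock-out pin is under the mould, on its centre line 80 mm from the origin toward +y.
- pin (a joint): Travel of the knock-out pin (dark steel, 12 mm across) in m: 0 = fully up, 12 mm above the bed's plate, as at the start; grows as it is pushed down; 0.012 = flush with the plate, end stop at 0.0125. It has no spring: friction of about 5 N holds it wherever it is pushed to.
- mould: Loose clear-grey plastic chocolate mould, 120 (x) x 220 (y) x 22 mm, 0.28 to 0.42 kg, two rows of tablet cavities 12 mm deep open to the top, solid flat margins 28 mm wide across both ends. Origin: centre of its underside, z up out of the open side. At the start its +y end rests on the pin (tilted about 0.065 rad), its -y end on the bed. Level in the bed its underside is 12 mm and its top 34 mm above the table.
- mould_press (a point): Point on the top face of the mould in the flat margin at its raised +y end, 22 mm in from the end, on the centre line: a good place to push. It is 12 to 13 mm lower when the mould lies level.
- doser: Fixed doser: a steel base plate 130 (x) x 180 (y) x 12 mm, on it an upright square aluminium block 60 x 60 mm whose top is 122 mm above the table, with a round bore of 21 mm in its middle, 90 mm deep. Origin: on the table, on the axis of the bore; z up. On its +y side, 95 mm from the bore's axis, stands the gauge post, 12 mm thick, top 230 mm above the table, carrying the pointer.
- plunger: Loose plunger, 0.25 to 0.5 kg: steel rod 20 mm in diameter and 115 mm long, below a black round knob 34 mm in diameter and 36 mm high (free on all sides, 25 mm above the block at the start). Origin: centre of the rod's foot; z along the rod, up. At the start the foot rests on the bottom of the bore, 32 mm above the table.
- knob_underside (a point): Centre of the underside of the plunger's knob, 115 mm above the rod's foot; the knob reaches from here to 36 mm higher. 147 mm above the table at the start.
- pointer_tip (a point): Tip of the thin dark pointer that reaches from the gauge post toward the plunger and ends 50 mm from the bore's axis (33 mm from the knob's side); at mid-thickness of the 4 mm bar. Its height, 182 to 212 mm above the table, is the mark (35 to 65 mm above where the knob's underside starts). The pointer's clamp on the post is 20 x 22 x 14 mm and would slide if pushed.
- nut_bar: Bystander: loose milk-chocolate bar with round nuts on top, 150 x 56 x 17 mm, lying between the bed and the doser. Origin: centre of its underside.
- seed_bar: Bystander: loose dark-chocolate bar with small green nuts on top, 150 x 56 x 15 mm, lying between bed and doser, farther from the robot. Origin: centre of its underside.
- jar: Bystander: closed jar of nuts, 64 mm across, 100 mm high. Origin: centre of its underside.
- spatula: Bystander: loose wooden-handled spatula lying flat on the table beyond the stations.
Not all that is in view belongs to the job. Leave any purple or yellow look-alike of the plunger alone.

How it is judged:
By the outcome, as a careful person would: the job done as asked, in the order asked, and still so for the second after the job is handed in, while the arm keeps its last pose, push and grip.
It also fails if it takes over 58 s, if anything falls off the work surface, if the arm or the gripper's body presses on something with over 40 N, if the wrist force passes 120 N, or if a joint passes its speed limit or range.

### The arm

A 7-joint arm with a two-finger parallel gripper is mounted at the origin on the work surface. World frame = base frame: x ahead of the robot, y to its left, z up, the work surface at z = 0. Lengths are in mm, angles in rad, forces in N, time in s.
With the tool pointing down it reaches from about 400 to 850 mm from the base axis. Payload 6.9 kg.
Tool frame: the origin (TCP) lies midway between the tips of the shut fingers; the grasp point (between the pads) lies 19 mm behind it; z points along the fingers, y is the direction in which the jaws open and shut (so a half turn about z gives the same grasp; the last joint's range is limited). The gripper opens to 85 mm and grips with 20 to 120 N. Pads are 22 mm wide; open, the fingers measure 114 mm over their backs; the gripper's body (76 mm by 85 mm) begins 54 mm behind the grasp point. The pads swing forward as they close: fully open they stand 13 mm farther back than shut.
Start: joints at [1.454, 0.507, -0.238, 1.5, 0.126, 1.149, -0.155], TCP at [138.071, -609.547, 231.275] pointing down, gripper open.
Joint ranges: [-3.08, 3.08], [-0.24, 2.05], [-1.43, 1.35], [0, 2.5], [-1.52, 4.66], [0.17, 1.96], [-2.89, 2.89]. Speed limits (rad/s): [2.39, 2.39, 3.14, 3.14, 3.14, 3.14, 3.14].

### API

Orientations are given as a 3x3 rotation matrix whose columns are the frame's x, y, z axes.
In Python, from bench import ctrl, imaging gives the robot as it stands. The module is installed in compiled form; this text tells all that it offers.
- The arm moves only by the tool move_arm, never from a script. Its argument "targets" is a list that holds one entry, the list of rows, each a list of 4 numbers: the shift along the tool's x, y, z in mm, then the turn about the tool's z in rad. In form: [[[x, y, z, twist], ...]]. A call has 1 to 20 rows; each row is the pose to reach, as a shift and turn from the pose measured when the call began, along the tool's axes at that moment; what a row does not reach only later rows make up. A row lasts 1/8 s, in which the tool goes at most 62.5 mm and 10.7 degrees, less where a joint would pass 70% of its speed; a pose out of reach is approached as far as the arm can. A call with a gripper value outside its range is refused whole. "hand" is the finger opening in mm, from 0 to 85.4, set as the call begins (left out, the last holds). The fingers move at their own pace and stop on an object; the grip force is fixed at half the most. Time passes only in rows, so rows that repeat a pose let the fingers close. It gives the time, the measured TCP pose, the force and the opening at its end, in the units of the state.
- ctrl.get_state(): the state, without advancing time (a new reading comes with each control period).
- imaging.get_image(name): name is "side" or "top" or "wrist"; returns (picture, depth): 480x640x3 uint8, blue, green, red; 480x640 float32, mm along the optical axis (not along the pixel's ray), 0 where there is no reading.
- imaging.camera_params(name): a dict with "mtx" (3x3 intrinsics, pixels), "distortion" ([k1, k2, p1, p2, k3] as OpenCV has them; the pictures are not rectified), "world_to_cam" (4x4, takes a point from world to camera coordinates). Camera axes: x right, y up, looking along -z (the intrinsics and any distortion apply to the point x, -y, -z); pixel columns grow to the right and rows downward; lengths in mm; the calibration is good to about 2 mm. A picture is of the moment at which its call begins: read the wrist's pose just before it. camera_params takes no time and is no camera call; for the wrist camera it gives the pose at the moment of the call.
- ctrl.finish_job(): hands the job in, once; it reports no verdict.
The state is a dict: "clock": time; "joint_positions": joint angles; "qvel": joint speeds; "effort": joint torques, N m; "ee_pos": TCP position; "ee_rot": TCP orientation; "wrist_force": force on the tool from outside, world axes, zero at the start; "moment": the same for the moment, N m; "gripper_width": finger opening in mm.
Only numpy, scipy, OpenCV 4.12 (cv2) and the standard library are available. Lean on these libraries where they do the work, as an engineer would, in place of code of your own. Each camera call takes 0.05 s, during which the arm holds its last target.

## Working session

There is one attempt and no reset: what is moved stays moved. The work goes in short steps, Python scripts to look and compute and a tool call to move; the robot and the scene stay as the last step left them, time stands still between calls to the robot, and variables do not carry over. Pictures are saved under pics/ and viewed, and the job is handed in when it is done.

Besides the shell and the picture viewer there is one more tool, called as a command line: name --argument value ..., lists and objects as JSON in quotes. move_arm: Moves the arm, as the interface text tells. Its arguments: {"type":"object","properties":{"targets":{"type":"array"},"hand":{"type":"number"}},"required":["targets"]}

```bash
mkdir -p pics; cat > h.py <<'E'
import numpy as np, cv2
from bench import ctrl, imaging
def snap(name,tag):
    p=imaging.camera_params(name); im,d=imaging.get_image(name)
    cv2.imwrite(f'pics/{tag}.png',im); np.savez(f'pics/{tag}.npz',im=im,d=d,mtx=p['mtx'],dist=np.array(p['distortion'],float),w2c=p['world_to_cam'])
def load(tag): return np.load(f'pics/{tag}.npz')
def unproj(L,u,v,depth=None):
    if depth is None: depth=L['d'][int(round(v)),int(round(u))]
    n=cv2.undistortPoints(np.array([[[u,v]]],float),L['mtx'],L['dist'])[0,0]
    c=np.array([n[0]*depth,-n[1]*depth,-depth,1]); return (np.linalg.inv(L['w2c'])@c)[:3]
def onz(L,u,v,z):
    a=unproj(L,u,v,100.);b=unproj(L,u,v,1000.); t=(z-a[2])/(b[2]-a[2]); return a+t*(b-a)
def proj(L,P):
    c=L['w2c']@np.append(P,1); 
    q,_=cv2.projectPoints(np.array([[[c[0],-c[1],-c[2]]]]),np.zeros(3),np.zeros(3),L['mtx'],L['dist']); return q[0,0]
E
python3 - <<'E'
from h import *
s=ctrl.get_state()
for k,v in s.items(): print(k,np.round(v,3).tolist())
for n in ['side','top','wrist']: snap(n,n+'0'); p=imaging.camera_params(n); print(n,np.round(np.linalg.inv(p['world_to_cam']),3).tolist(),p['distortion'])
E
```

```text
clock 0.0
joint_positions [1.454, 0.508, -0.238, 1.501, 0.126, 1.149, -0.155]
qvel [-0.001, -0.001, -0.001, -0.0, 0.0, -0.0, -0.0]
effort [0.0, -62.059, -2.186, -24.965, 0.013, 0.012, -0.0]
ee_pos [137.891, -609.076, 230.42]
ee_rot [[0.975, 0.221, -0.0], [0.221, -0.975, 0.002], [-0.0, -0.002, -1.0]]
wrist_force [0.522, 0.085, 0.035]
moment [-0.011, -0.03, 0.003]
gripper_width 85.239
side [[-0.961, 0.195, -0.196, 426.833], [-0.276, -0.649, 0.709, 583.225], [0.011, 0.736, 0.677, 689.029], [0.0, 0.0, 0.0, 1.0]] [-0.04082023  0.          0.          0.          0.        ]
top [[0.018, 0.993, -0.117, 458.213], [-1.0, 0.019, 0.003, -8.651], [0.005, 0.117, 0.993, 1106.519], [0.0, 0.0, 0.0, 1.0]] [-0.01736154  0.          0.          0.          0.        ]
wrist [[0.221, 0.928, 0.301, 215.084], [-0.975, 0.21, 0.068, -592.685], [-0.0, -0.308, 0.951, 374.053], [0.0, 0.0, 0.0, 1.0]] [-0.01889863  0.          0.          0.          0.        ]
```

View pics/top0.png

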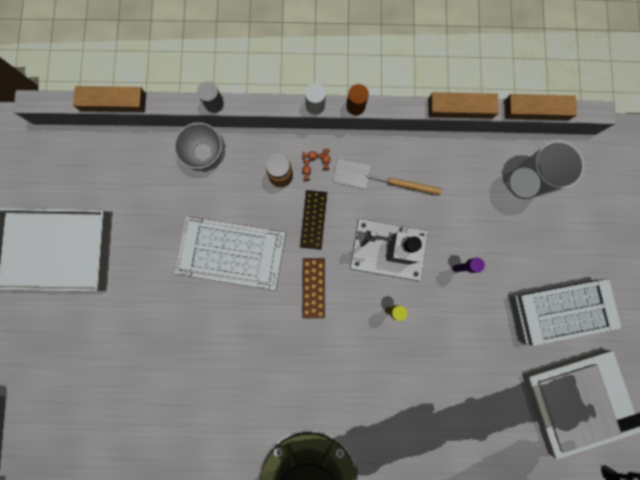

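View pics/side0.png

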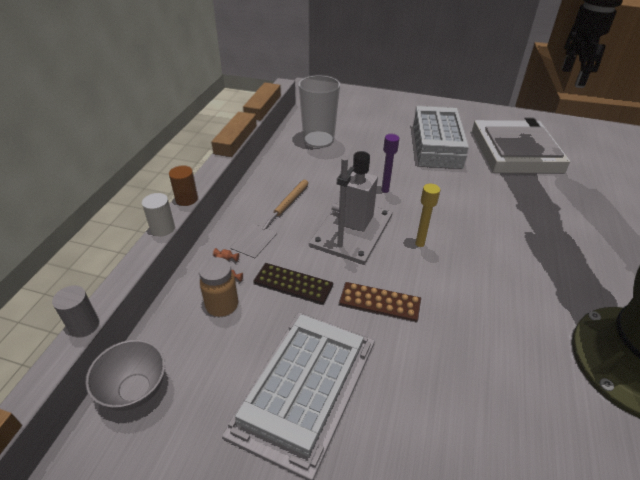

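View pics/wrist0.png

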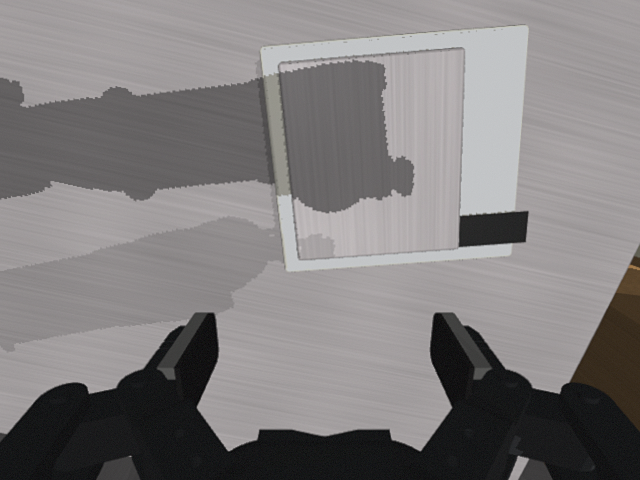

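The side view shows the mould at about (300,385), the doser knob at (361,162), the gauge post at (343,200), and purple and yellow decoys. In the top view the mould is at (230,253) and the knob at (411,244).

```bash
python3 - <<'E'
from h import *
T=load('top0');S=load('side0')
a=cv2.resize(T['im'][200:300,160:440],None,fx=2.85,fy=2.85,interpolation=cv2.INTER_CUBIC)
cv2.imwrite('pics/t1.png',a)
a=cv2.resize(S['im'][140:270,290:460],None,fx=4.6,fy=4.6,interpolation=cv2.INTER_CUBIC)
cv2.imwrite('pics/s1.png',a)
a=cv2.resize(S['im'][310:475,220:390],None,fx=3.6,fy=3.6,interpolation=cv2.INTER_CUBIC)
cv2.imwrite('pics/s2.png',a)
for n,u,v in [('knob',411,244),('mouldL',188,247),('mouldR',272,258),('mouldmid',230,253),('table',330,400),('yellow',400,313),('purple',476,265),('jar',280,165)]:
  print(n,unproj(T,u,v).round(1))
for n,u,v in [('knob',361,156),('mould near',285,432),('far',325,325),('post',344,165)]:
  print(n,unproj(S,u,v).round(1))
E
```

```text
knob [ 563.1 -211.4  181.7]
mouldL [560.9 305.9  44.4]
mouldR [538.5  99.9  35.6]
mouldmid [548.8 203.8  36.6]
table [193.1 -49.6  -2.7]
yellow [ 415.4 -193.1  151.9]
purple [ 522.8 -362.1  149.6]
jar [755.3  81.2 100.5]
knob [ 563.1 -213.5  182.1]
mould near [549.4 308.9  44. ]
far [547.4 103.2  33.2]
post [ 576.8 -118.5  217.8]
```

View pics/t1.png

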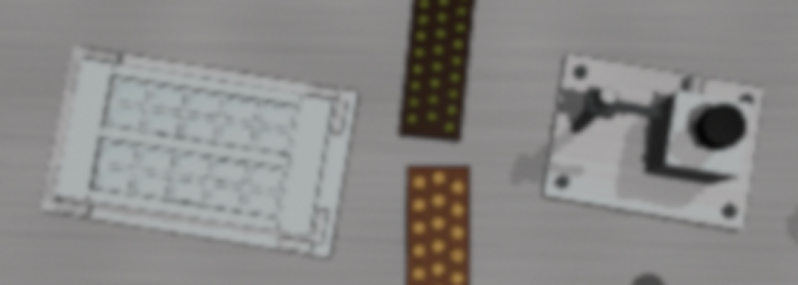

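View pics/s1.png

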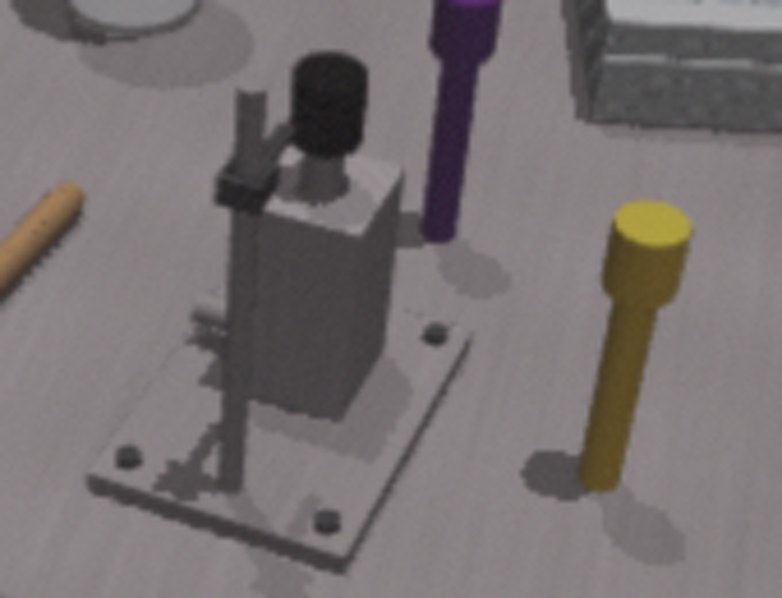

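View pics/s2.png

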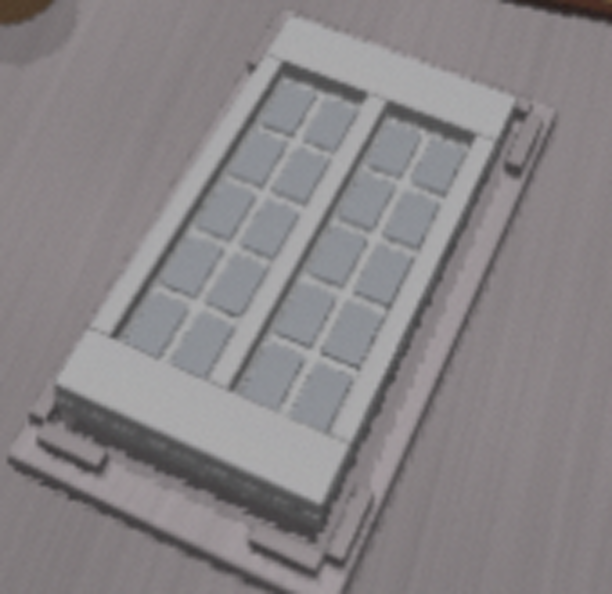

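```bash
python3 - <<'E'
from h import *
T=load('top0');S=load('side0')
f=lambda p:(160+(p[0]+.5)/2.85-.5,200+(p[1]+.5)/2.85-.5)
for nm,C in [('doser',[(567,53),(763,88),(742,230),(543,197)]),('bed',[(76,46),(357,92),(330,256),(43,211)])]:
  P=np.array([onz(T,*f(c),12) for c in C]); print(nm,P.round(1)[:,:2].tolist(),P.mean(0).round(1), [np.linalg.norm(P[i]-P[(i+1)%4]).round(1) for i in range(4)])
  e=(P[0]+P[3]-P[1]-P[2])/2; print('y axis yaw',np.arctan2(-e[0],e[1]))
# knob circle top
k=onz(T,*f((722,127)),183); print('knob',k)
# side clouds: knob, pointer
g=lambda p:(290+(p[0]+.5)/4.6-.5,140+(p[1]+.5)/4.6-.5)
for nm,c in [('clamp',(240,185)),('posttop',(251,94)),('pointer near clamp',(262,155)),('pointer mid',(272,145)),('pointer',(283,135)),('knobtop',(330,70)),('knobside',(328,120)),('rod',(322,165)),('blocktop',(370,190))]:
  print(nm,unproj(S,*g(c)).round(1))
g2=lambda p:(220+(p[0]+.5)/3.6-.5,310+(p[1]+.5)/3.6-.5)
for nm,c in [('nearL',(62,385)),('nearR',(322,498)),('nearmid margin',(205,415)),('farL',(288,18)),('farR',(512,105)),('far mid',(390,75)),('plate',(180,520))]:
  print(nm,unproj(S,*g2(c)).round(1))
E
```

```text
doser [[645.8, -115.2], [617.6, -290.6], [490.9, -270.7], [516.7, -95.0]] [ 567.8 -192.9   12. ] [np.float64(177.7), np.float64(128.3), np.float64(177.6), np.float64(130.7)]
y axis yaw -0.15278399424601233
bed [[643.8, 324.0], [607.1, 71.5], [461.5, 91.3], [496.1, 345.2]] [552.1 208.   12. ] [np.float64(255.1), np.float64(146.8), np.float64(256.3), np.float64(149.3)]
y axis yaw -0.13977599902199606
knob [ 562.55099023 -215.39585014  183.        ]
clamp [ 577.7 -110.4  190.1]
posttop [ 576.9 -118.3  228.5]
pointer near clamp [ 576.1 -142.7  183.8]
pointer mid [ 574.  -152.2  183.1]
pointer [ 571.3 -160.5  183.3]
knobtop [ 563.4 -218.   182.1]
knobside [ 559.7 -202.2  166.6]
rod [ 562.1 -210.3  137. ]
blocktop [ 540.5 -219.2  121.7]
nearL [622.9 308.9  48.3]
nearR [509.6 322.   46.3]
nearmid margin [563.8 303.8  47.2]
farL [596.9  93.7  32.7]
farR [479.6 112.7  32.3]
far mid [539.3 113.1  33.5]
plate [566.3 332.2  10.7]
```

move_arm --targets '[[[30, -15, -20, -0.08], [80, -45, -40, -0.2], [130, -72, -55, -0.32], [180, -100, -70, -0.44], [230, -128, -80, -0.56], [280, -156, -80, -0.68], [330, -184, -80, -0.8], [380, -212, -80, -0.92], [430, -240, -80, -1.04], [470, -262, -80, -1.14], [489, -272, -80, -1.2], [489, -272, -80, -1.2], [489, -272, -80, -1.2]]]' --hand 0

```text
clock: 1.78
ee_pos: [553.8, -237.4, 311.0]
ee_rot: [[0.15, 0.989, -0.001], [0.989, -0.15, 0.0], [0.0, -0.001, -1.0]]
wrist_force: [-0.4, -0.2, 0.8]
gripper_width: 0.0
```

```bash
python3 - <<'E'
from h import *
s=ctrl.get_state()
for k in ['clock','joint_positions','qvel','ee_pos','ee_rot','wrist_force','gripper_width']: print(k,np.round(s[k],3).tolist())
snap('wrist','w1')
E
```

```text
clock 1.775
joint_positions [0.753, 0.468, -0.643, 1.418, 0.281, 1.349, -0.051]
qvel [0.013, -0.005, 0.006, 0.001, -0.001, -0.002, 0.002]
ee_pos [553.758, -237.425, 310.985]
ee_rot [[0.15, 0.989, -0.001], [0.989, -0.15, 0.0], [0.0, -0.001, -1.0]]
wrist_force [-0.403, -0.188, 0.781]
gripper_width 0.034
```

View pics/w1.png

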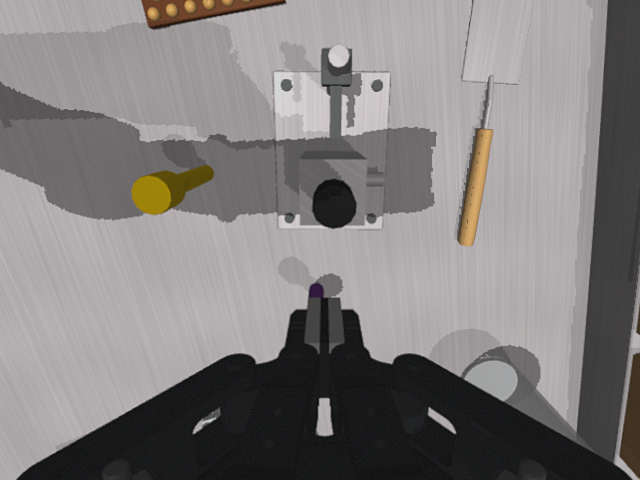

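```bash
python3 - <<'E'
from h import *
W=load('w1')
cv2.imwrite('pics/w1c.png',cv2.resize(W['im'][40:240,260:400],None,fx=3,fy=3,interpolation=cv2.INTER_CUBIC))
for u,v in [(336,92),(336,100),(336,110),(336,120),(336,130),(336,135),(336,138),(334,204),(334,190),(337,72),(337,79),(339,55),(315,175)]:
  print(u,v,unproj(W,u,v).round(1))
m=(W['d']>0)
# knob top cloud
pts=[];
for v in range(175,232):
  for u in range(305,365):
    P=unproj(W,u,v)
    if 178<P[2]<188: pts.append(P)
pts=np.array(pts); (c,r)=cv2.minEnclosingCircle(pts[:,:2].astype(np.float32)); print('knobtop',c,r,pts[:,2].mean(),len(pts),pts[:,:2].mean(0))
E
```

```text
336 92 [ 576.7 -141.1  185.8]
336 100 [ 576.1 -146.   184. ]
336 110 [ 575.1 -152.4  184.8]
336 120 [ 574.2 -158.9  185.6]
336 130 [ 573.3 -165.4  185.4]
336 135 [ 572.8 -168.7  185.8]
336 138 [ 572.5 -170.8  185.6]
334 204 [ 564.4 -217.5  183.3]
334 190 [ 565.9 -207.   184.2]
337 72 [ 578.  -131.6  209.4]
337 79 [ 578.3 -133.7  191. ]
339 55 [ 579.2 -125.8  230.7]
315 175 [ 551.1 -201.8  122.7]
knobtop (563.82861328125, -219.3313751220703) 16.9946346282959 183.5916915727444 1561 [ 563.83814016 -218.53540523]
```

View pics/w1c.png

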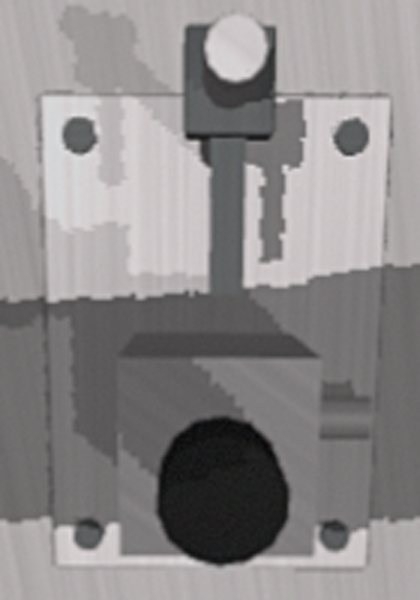

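move_arm --targets '[[[30, -4, 0, 0], [80, -10, 0, 0], [135, -18, 0, 0], [190, -25, 0, 0], [245, -32, 0, 0], [300, -39, 0, 0], [355, -47, 20, 0], [410, -54, 60, 0], [460, -60, 100, 0], [500, -66, 140, 0], [525, -69, 175, 0], [531, -70, 200, 0], [531, -70, 210, 0], [531, -70, 210, 0], [531, -70, 210, 0]]]'

```text
clock: 3.7
ee_pos: [565.2, 297.0, 102.5]
ee_rot: [[0.152, 0.988, 0.001], [0.988, -0.152, 0.001], [0.001, 0.001, -1.0]]
wrist_force: [0.5, 0.4, -0.6]
gripper_width: 0.2
```

```bash
python3 - <<'E'
from h import *
s=ctrl.get_state()
for k in ['clock','joint_positions','ee_pos','ee_rot','wrist_force']: print(k,np.round(s[k],3).tolist())
snap('wrist','w2'); snap('side','s2b')
W=load('w2');print('tcp px',proj(W,s['ee_pos']))
S=load('s2b'); cv2.imwrite('pics/s2bc.png',cv2.resize(S['im'][230:470,180:420],None,fx=2.4,fy=2.4,interpolation=cv2.INTER_CUBIC))
E
```

```text
clock 3.7
joint_positions [-0.169, 0.701, -0.61, 1.624, 0.466, 0.965, -1.091]
ee_pos [565.23, 297.036, 102.514]
ee_rot [[0.152, 0.988, 0.001], [0.988, -0.152, 0.001], [0.001, 0.001, -1.0]]
wrist_force [0.496, 0.366, -0.603]
tcp px [323.41925406 313.25143398]
```

View pics/w2.png

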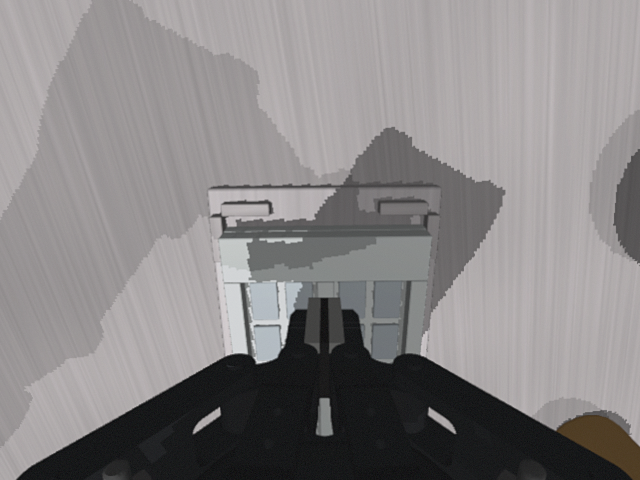

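View pics/s2bc.png

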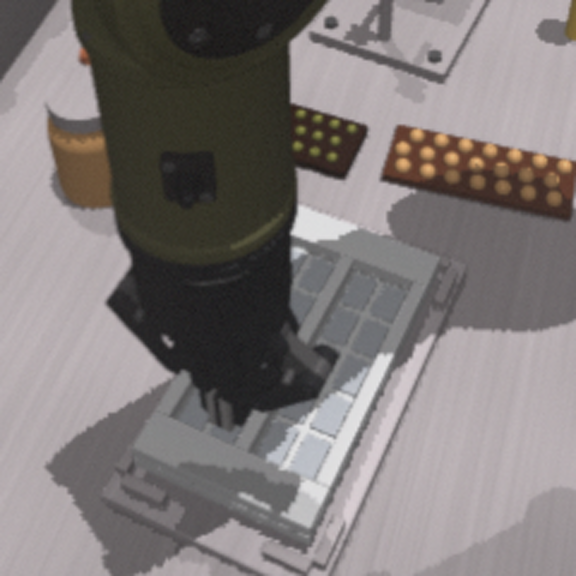

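Wrist view: the margin runs from the end edge at about row 236 to row 282, columns 222 to 428; the finger tips are near (324,298). I'll convert those edges.

```bash
python3 - <<'E'
from h import *
W=load('w2')
e=np.array([565.2,297.0])
ax=np.array([.152,.988]);ay=np.array([.988,-.152])
for u,v in [(230,242),(422,238),(325,241),(325,278),(225,270),(428,265)]:
  P=unproj(W,u,v); d=P[:2]-e; print(u,v,P.round(1),'tool dx,dy',(d@ax).round(1),(d@ay).round(1))
E
```

```text
230 242 [515.8 320.1  48.5] tool dx,dy 15.3 -52.3
422 238 [622.3 305.9  48.3] tool dx,dy 17.5 55.1
325 241 [568.5 312.6  48.6] tool dx,dy 15.9 0.9
325 278 [565.  290.1  47.8] tool dx,dy -6.8 0.9
225 270 [509.1 304.1  48.5] tool dx,dy -1.5 -56.5
428 265 [624.4 289.5  49.1] tool dx,dy 1.6 59.6
```

move_arm --targets '[[[0, 1.5, 15, 0], [0, 1.5, 35, 0], [0, 1.5, 48, 0], [0, 1.5, 53, 0], [0, 1.5, 55, 0], [0, 1.5, 57, 0], [0, 1.5, 59, 0], [0, 1.5, 61, 0], [0, 1.5, 62, 0], [0, 1.5, 62, 0]]]'

```text
clock: 5.05
ee_pos: [566.7, 297.6, 40.6]
ee_rot: [[0.152, 0.988, 0.001], [0.988, -0.152, 0.001], [0.002, 0.001, -1.0]]
wrist_force: [0.1, 0.5, 1.9]
gripper_width: 0.1
```

move_arm --targets '[[[0, 0, 1.5, 0], [0, 0, 3, 0], [0, 0, 4.5, 0], [0, 0, 6, 0], [0, 0, 6, 0]]]'

```text
clock: 5.68
ee_pos: [566.8, 297.4, 34.4]
ee_rot: [[0.152, 0.988, 0.001], [0.988, -0.152, 0.001], [0.001, 0.001, -1.0]]
wrist_force: [-1.2, 1.5, 1.2]
gripper_width: 0.1
```

move_arm --targets '[[[0, 0, 0.5, 0], [0, 0, 1, 0], [0, 0, 1, 0]]]'

```text
clock: 6.05
ee_pos: [566.9, 297.4, 34.2]
ee_rot: [[0.152, 0.988, 0.002], [0.988, -0.152, 0.001], [0.001, 0.002, -1.0]]
wrist_force: [-1.1, 0.1, 8.1]
gripper_width: -0.3
```

move_arm --targets '[[[0, 0, 0.7, 0], [0, 0, 1.5, 0], [0, 0, 1.5, 0]]]'

```text
clock: 6.42
ee_pos: [566.9, 297.4, 34.1]
ee_rot: [[0.152, 0.988, 0.003], [0.988, -0.152, 0.001], [0.001, 0.003, -1.0]]
wrist_force: [-3.4, -0.9, 13.6]
gripper_width: 0.1
```

move_arm --targets '[[[0, 0, 1.5, 0], [0, 0, 2.5, 0], [0, 0, 2.5, 0]]]'

```text
clock: 6.8
ee_pos: [566.9, 297.4, 34.1]
ee_rot: [[0.152, 0.988, 0.004], [0.988, -0.152, 0.0], [0.001, 0.004, -1.0]]
wrist_force: [-5.9, -2.4, 21.5]
gripper_width: 0.0
```

Bottomed out firmly (34.1 mm, 21 N). Backing off straight up, then looking.

move_arm --targets '[[[0, 0, -4, 0], [0, 0, -25, 0], [0, 0, -65, 0], [0, 0, -120, 0], [-30, 4, -180, 0], [-85, 12, -235, 0], [-140, 20, -275, 0], [-195, 28, -280, 0], [-195, 28, -280, 0]]]' --hand 0

```text
clock: 7.92
ee_pos: [564.4, 94.7, 314.7]
ee_rot: [[0.159, 0.987, 0.005], [0.987, -0.159, -0.003], [-0.002, 0.005, -1.0]]
wrist_force: [0.2, 0.3, -0.4]
gripper_width: 0.1
```

```bash
python3 - <<'E'
from h import *
s=ctrl.get_state()
for k in ['clock','ee_pos','wrist_force']: print(k,np.round(s[k],3).tolist())
snap('wrist','w3'); snap('side','s3')
W=load('w3')
S=load('s3'); cv2.imwrite('pics/s3c.png',cv2.resize(S['im'][230:470,180:420],None,fx=2.4,fy=2.4,interpolation=cv2.INTER_CUBIC))
for c in [(62,385),(322,488),(205,415),(90,370),(320,470),(288,30),(500,110),(390,75),(180,520)]:
  u,v=220+c[0]/3.6,310+c[1]/3.6; print(c,unproj(S,u,v).round(1))
E
```

```text
clock 7.925
ee_pos [564.404, 94.697, 314.744]
wrist_force [0.184, 0.326, -0.376]
(62, 385) [630.8 297.2  20.2]
(322, 488) [511.6 313.9  34.8]
(205, 415) [566.  298.2  33.5]
(90, 370) [618.8 292.6  31.6]
(320, 470) [514.5 307.2  34.6]
(288, 30) [594.5  99.3  29.8]
(500, 110) [483.5 118.6  33.7]
(390, 75) [538.6 113.7  33.4]
(180, 520) [565.5 332.7  11. ]
```

View pics/s3c.png

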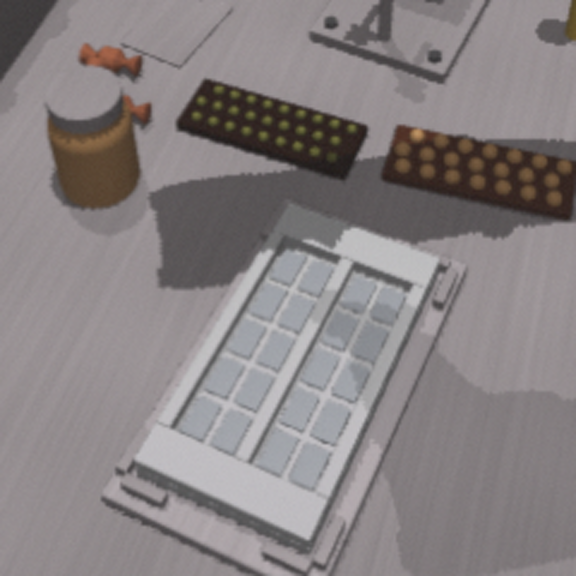

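View pics/w3.png

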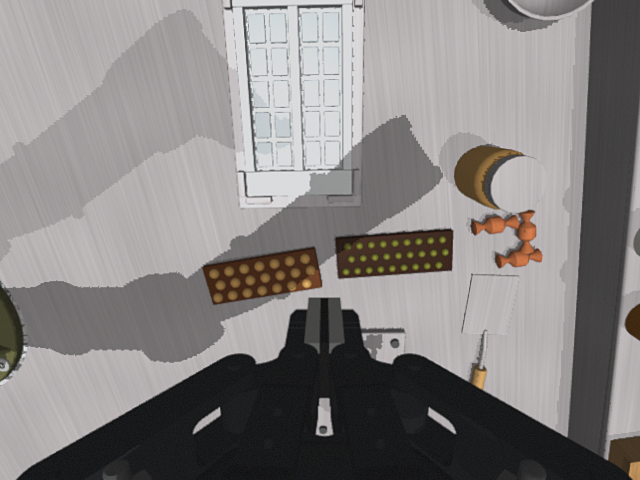

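move_arm --targets '[[[-30, 5, 0, 0], [-80, 13, 0, 0], [-135, 21, 0, 0], [-190, 30, 0, -0.01], [-240, 38, 0, -0.01], [-280, 44, 0, -0.01], [-303, 48, 10, -0.01], [-308, 49, 35, -0.01], [-308, 49, 55, -0.01], [-308, 49, 55, -0.01], [-308, 49, 55, -0.01]]]' --hand 85

```text
clock: 9.4
ee_pos: [565.1, -213.0, 259.7]
ee_rot: [[0.145, 0.989, 0.004], [0.989, -0.145, -0.001], [0.0, 0.004, -1.0]]
wrist_force: [-0.4, -0.1, -0.5]
gripper_width: 85.3
```

```bash
python3 - <<'E'
from h import *
s=ctrl.get_state()
for k in ['clock','ee_pos','ee_rot','wrist_force','gripper_width']: print(k,np.round(s[k],4).tolist())
snap('wrist','w4'); snap('side','s4')
W=load('w4');print('tcp px',proj(W,s['ee_pos']), 'knob est px',proj(W,[563.5,-217,183]))
S=load('s4'); cv2.imwrite('pics/s4c.png',cv2.resize(S['im'][40:270,260:460],None,fx=3,fy=2.6,interpolation=cv2.INTER_CUBIC))
E
```

```text
clock 9.4
ee_pos [565.0741, -212.9818, 259.7068]
ee_rot [[0.1446, 0.9895, 0.0044], [0.9895, -0.1446, -0.0006], [0.0, 0.0044, -1.0]]
wrist_force [-0.4055, -0.0836, -0.5422]
gripper_width 85.295
tcp px [323.40681199 313.15132483] knob est px [321.49017812 260.21478803]
```

View pics/w4.png

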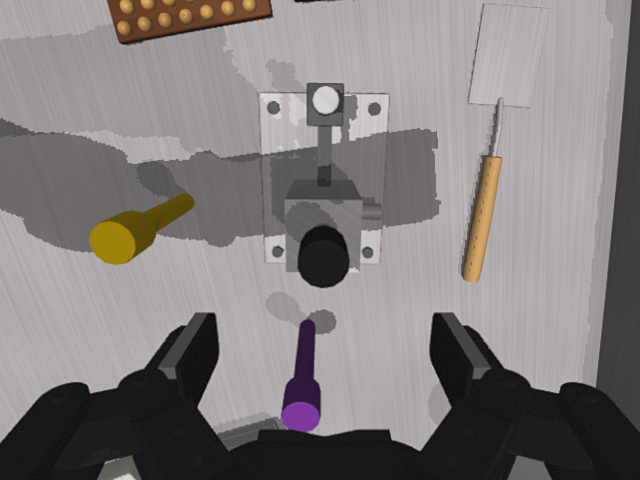

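View pics/s4c.png

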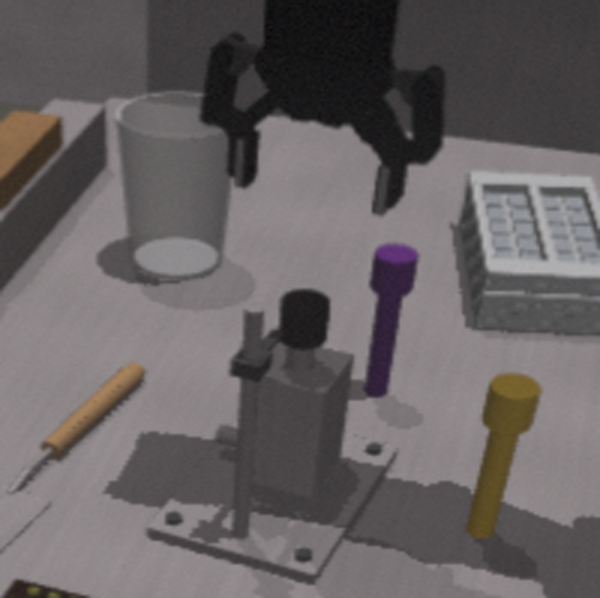

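```bash
python3 - <<'E'
from h import *
W=load('w4')
pts=[]
for v in range(220,292):
  for u in range(292,356):
    P=unproj(W,u,v)
    if 178<P[2]<188: pts.append(P)
pts=np.array(pts); (c,r)=cv2.minEnclosingCircle(pts[:,:2].astype(np.float32)); print('knobtop',c,r,pts[:,2].mean(),len(pts),pts[:,:2].mean(0))
e=np.array([565.07,-212.98]);R=np.array([[.1446,.9895],[.9895,-.1446]])
d=np.array(c)-e; print('tool d',R.T@d)
for u,v in [(324,140),(324,150),(324,160),(324,170),(324,178),(324,182),(325,118)]: print(u,v,unproj(W,u,v).round(1))
P=[]
for v in range(140,183):
  for u in range(318,331):
    q=unproj(W,u,v)
    if q[2]>175:P.append(q)
P=np.array(P); print('pointer top z',np.median(P[:,2]),'tip y',P[:,1].min(), 'knob z',np.median(pts[:,2]))
# top view
snap('top','top4');T=load('top4')
E
```

```text
knobtop (563.8143920898438, -219.1663055419922) 17.06570053100586 183.5906099919983 2104 [ 563.97858857 -218.01395881]
tool d [-6.30291024 -0.34788425]
324 140 [ 575.7 -144.4  185.7]
324 150 [ 574.9 -149.9  185.1]
324 160 [ 574.1 -155.4  185.4]
324 170 [ 573.3 -161.1  185.4]
324 178 [ 572.6 -165.5  186.2]
324 182 [ 572.3 -167.9  185.6]
325 118 [ 577.9 -132.8  192.1]
pointer top z 185.66532621592575 tip y -168.46715734369974 knob z 183.72985662755164
```

move_arm --targets '[[[-5.5, -0.5, 15, 0], [-5.5, -0.5, 50, 0], [-5.5, -0.5, 85, 0], [-5.5, -0.5, 105, 0], [-5.5, -0.5, 112, 0], [-5.5, -0.5, 114, 0], [-5.5, -0.5, 114, 0]]]' --hand 85

```text
clock: 10.42
ee_pos: [564.7, -219.6, 146.9]
ee_rot: [[0.146, 0.989, 0.007], [0.989, -0.146, -0.002], [-0.001, 0.007, -1.0]]
wrist_force: [0.0, 0.3, 0.0]
gripper_width: 85.0
```

```bash
python3 - <<'E'
from h import *
s=ctrl.get_state()
for k in ['clock','ee_pos','ee_rot','wrist_force','gripper_width']: print(k,np.round(s[k],4).tolist())
snap('wrist','w5'); snap('side','s5')
W=load('w5');print('tcp px',proj(W,s['ee_pos']))
S=load('s5'); cv2.imwrite('pics/s5c.png',cv2.resize(S['im'][100:260,280:440],None,fx=3.7,fy=3.7,interpolation=cv2.INTER_CUBIC))
E
```

```text
clock 10.425
ee_pos [564.7414, -219.5812, 146.9465]
ee_rot [[0.146, 0.9893, 0.0065], [0.9893, -0.146, -0.002], [-0.001, 0.0068, -1.0]]
wrist_force [0.0268, 0.3484, 0.0354]
gripper_width 85.0244
tcp px [323.40206526 313.22693641]
```

View pics/w5.png

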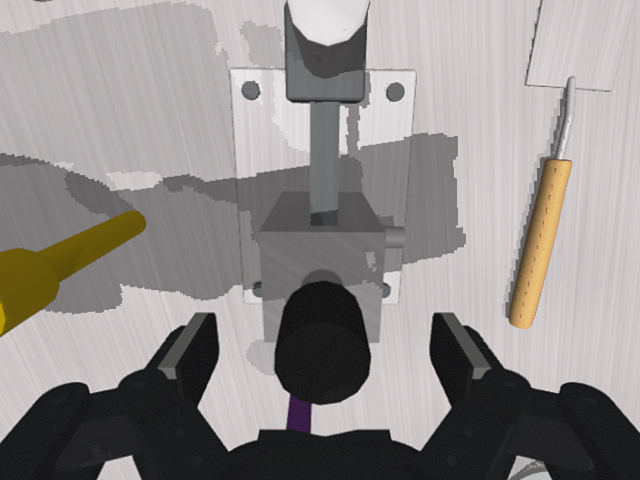

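View pics/s5c.png

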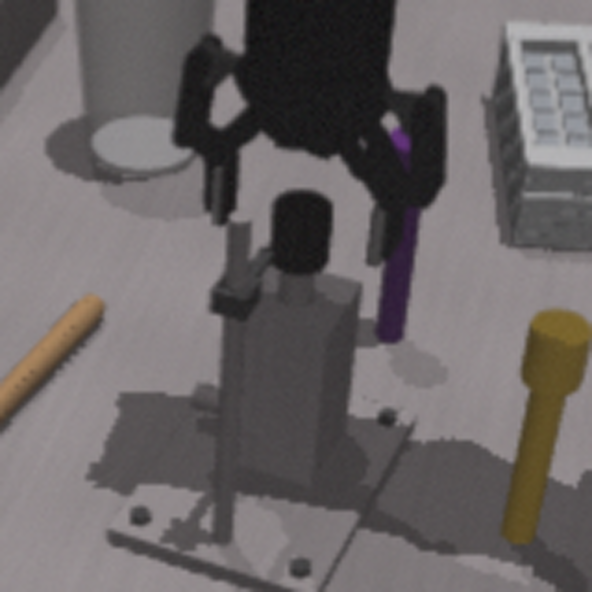

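move_arm --targets '[[[0, -0.7, 0.5, 0], [0, -0.7, 0.5, 0], [0, -0.7, 0.5, 0], [0, -0.7, 0.5, 0]]]' --hand 45

```text
clock: 11.02
ee_pos: [564.1, -219.5, 146.6]
ee_rot: [[0.146, 0.989, 0.007], [0.989, -0.146, -0.002], [-0.001, 0.007, -1.0]]
wrist_force: [1.1, 0.2, 0.4]
gripper_width: 45.1
```

```bash
python3 - <<'E'
from h import *
s=ctrl.get_state()
for k in ['clock','ee_pos','wrist_force','gripper_width']: print(k,np.round(s[k],4).tolist())
snap('wrist','w6')
W=load('w6'); cv2.imwrite('pics/w6c.png',cv2.resize(W['im'][240:480,200:450],None,fx=3,fy=2.5,interpolation=cv2.INTER_CUBIC))
E
```

```text
clock 11.025
ee_pos [564.0977, -219.4553, 146.6354]
wrist_force [1.0875, 0.2245, 0.4136]
gripper_width 45.0932
```

View pics/w6c.png

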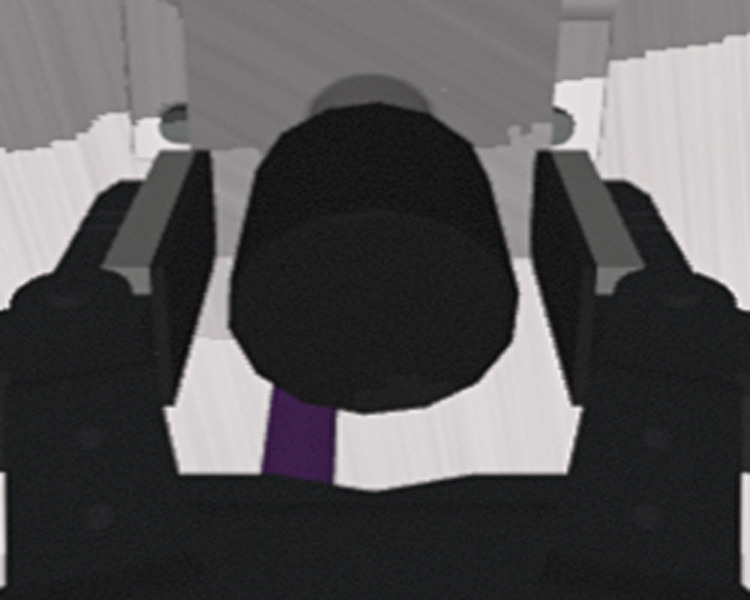

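move_arm --targets '[[[0, 0, 0, 0], [0, 0, 0, 0], [0, 0, 0, 0], [0, 0, 0, 0], [0, 0, 0, 0]]]' --hand 0

```text
clock: 11.7
ee_pos: [564.1, -219.5, 146.8]
ee_rot: [[0.146, 0.989, 0.007], [0.989, -0.146, -0.002], [-0.001, 0.007, -1.0]]
wrist_force: [-2.5, 0.4, 5.6]
gripper_width: 32.2
```

move_arm --targets '[[[0, 0, -1, 0], [0, 0, -2.5, 0], [0, 0, -4, 0], [0, 0, -4, 0]]]'

```text
clock: 12.2
ee_pos: [564.1, -219.4, 150.8]
ee_rot: [[0.146, 0.989, 0.007], [0.989, -0.146, -0.002], [-0.001, 0.007, -1.0]]
wrist_force: [-0.2, 0.4, -2.8]
gripper_width: 32.5
```

```bash
python3 - <<'E'
from h import *
s=ctrl.get_state()
for k in ['clock','ee_pos','ee_rot','wrist_force','moment','gripper_width']: print(k,np.round(s[k],4).tolist())
E
```

```text
clock 12.2
ee_pos [564.1317, -219.4496, 150.7986]
ee_rot [[0.146, 0.9893, 0.0069], [0.9893, -0.146, -0.0022], [-0.0012, 0.0072, -1.0]]
wrist_force [-0.1694, 0.4375, -2.8465]
moment [0.0675, -0.014, -0.0287]
gripper_width 32.4919
```

move_arm --targets '[[[0, 0, -3, 0], [0, 0.05, -7, 0], [0, 0.1, -12, 0], [0, 0.12, -17, 0], [0, 0.15, -22, 0], [0, 0.2, -26, 0], [0, 0.2, -29, 0], [0, 0.2, -30, 0], [0, 0.2, -30, 0]]]'

```text
clock: 13.32
ee_pos: [564.1, -219.4, 180.7]
ee_rot: [[0.146, 0.989, 0.007], [0.989, -0.146, -0.002], [-0.001, 0.007, -1.0]]
wrist_force: [0.0, 1.6, -2.4]
gripper_width: 32.5
```

```bash
python3 - <<'E'
from h import *
s=ctrl.get_state()
for k in ['clock','ee_pos','wrist_force','moment','gripper_width']: print(k,np.round(s[k],4).tolist())
snap('wrist','w7'); snap('side','s7')
S=load('s7'); cv2.imwrite('pics/s7c.png',cv2.resize(S['im'][120:200,310:410],None,fx=7.5,fy=7.5,interpolation=cv2.INTER_CUBIC))
E
```

```text
clock 13.325
ee_pos [564.0869, -219.4234, 180.741]
wrist_force [0.012, 1.5975, -2.3746]
moment [0.0433, 0.0179, 0.0026]
gripper_width 32.518
```

View pics/s7c.png

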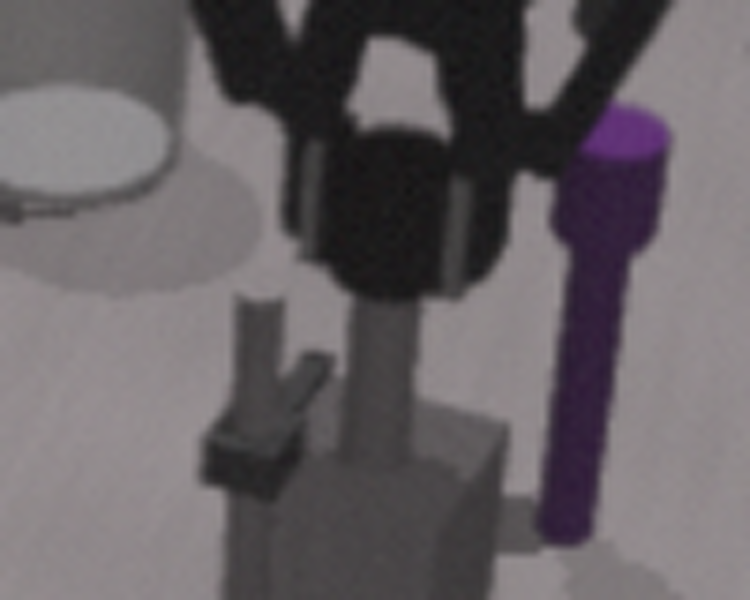

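View pics/w7.png

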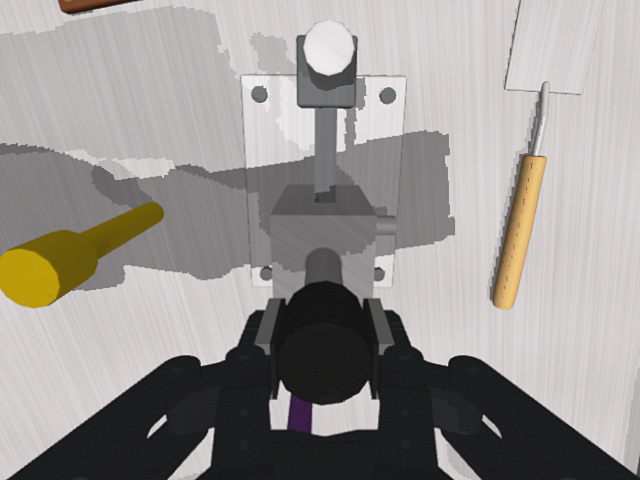

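```bash
python3 - <<'E'
from h import *
def region(L,u0,u1,v0,v1):
  return np.array([np.r_[u,v,unproj(L,u,v)] for v in range(v0,v1) for u in range(u0,u1)])
for t in ['side0','s4','s5','s7']:
  S=load(t); A=region(S,344,356,162,182)
  p=A[(A[:,4]>178)&(A[:,4]<190)&(A[:,3]<-135)&(A[:,3]>-172)]
  print(t,'pointer',len(p),p[:,2:].mean(0).round(2),'z sd',p[:,4].std().round(2), 'z by y',[(y,np.median(p[(p[:,3]<y+5)&(p[:,3]>y-5)][:,4]).round(1)) for y in (-165,-155,-145)])
  B=region(S,345,385,165,195); b=B[(B[:,4]>118)&(B[:,4]<126)&(B[:,3]<-190)]; print('  block top',len(b),np.median(b[:,4]))
  K=region(S,350,372,150,165); k=K[(K[:,4]>178)&(K[:,4]<190)&(K[:,3]<-200)]; print('  knob',len(k),np.median(k[:,4]) if len(k) else '', k[:,2:].mean(0) if len(k) else '')
for t in ['w1','w4','w5','w7']:
  L=load(t); A=region(L,310,345,60,240) 
  p=A[(A[:,4]>178)&(A[:,4]<189)&(A[:,3]<-138)&(A[:,3]>-173)]
  B=region(L,240,390,140,300); b=B[(B[:,4]>118)&(B[:,4]<126)]
  print(t,'pointer',len(p),np.median(p[:,4]),p[:,3].min(),'block',len(b),np.median(b[:,4]))
  pl=A[(A[:,4]>8)&(A[:,4]<17)]; print('  baseplate',len(pl),np.median(pl[:,4]) if len(pl) else '')
  # depth by y
  print([(y,np.median(p[(p[:,3]<y+4)&(p[:,3]>y-4)][:,4]).round(2)) for y in (-166,-158,-150,-142)])
E
```

```text
side0 pointer 38 [ 572.29 -155.54  183.58] z sd 1.03 z by y [(-165, np.float64(183.5)), (-155, np.float64(184.0)), (-145, np.float64(183.3))]
  block top 300 120.94484595584419
  knob 135 181.88013034781727 [ 562.36587597 -215.4423565   181.6923904 ]
s4 pointer 38 [ 572.26 -155.41  183.68] z sd 1.1 z by y [(-165, np.float64(183.4)), (-155, np.float64(183.2)), (-145, np.float64(184.1))]
  block top 303 121.12386073038385
  knob 132 181.66184270884355 [ 562.86597092 -215.95917199  181.58608128]
s5 pointer 38 [ 572.33 -155.75  183.44] z sd 1.16 z by y [(-165, np.float64(183.4)), (-155, np.float64(183.1)), (-145, np.float64(183.7))]
  block top 301 120.98245658307133
  knob 132 181.93763824829404 [ 562.33412455 -215.57802456  181.82492972]
s7 pointer 38 [ 572.26 -155.37  183.7 ] z sd 1.1 z by y [(-165, np.float64(183.7)), (-155, np.float64(183.5)), (-145, np.float64(184.1))]
  block top 306 121.05525874940082
  knob 78 185.88069341372227 [ 562.71301843 -205.80947683  185.86942513]
w1 pointer 599 185.5882416559477 -171.13729653499377 block 2688 122.88639744260846
  baseplate 1884 12.908298527771308
[(-166, np.float64(185.76)), (-158, np.float64(185.68)), (-150, np.float64(185.5)), (-142, np.float64(185.47))]
w4 pointer 811 185.6741303619146 -170.18587779708446 block 3535 122.80201465031087
  baseplate 1171 12.985145614090925
[(-166, np.float64(185.53)), (-158, np.float64(185.76)), (-150, np.float64(185.74)), (-142, np.float64(185.69))]
w5 pointer 3331 185.64795981128074 -170.7631909595091 block 7618 122.81659371588374
  baseplate 551 12.924234109561894
[(-166, np.float64(185.62)), (-158, np.float64(185.65)), (-150, np.float64(185.68)), (-142, np.float64(185.65))]
w7 pointer 1989 185.63863519255193 -170.4352922962972 block 7004 122.79182243643672
  baseplate 958 12.95732094359326
[(-166, np.float64(185.6)), (-158, np.float64(185.64)), (-150, np.float64(185.66)), (-142, np.float64(185.66))]
```

```bash
python3 - <<'E'
from h import *
for t in ['w5','w6','w7']:
  L=load(t); A=np.array([np.r_[u,v,unproj(L,u,v)] for v in range(330,395) for u in range(285,365)])
  m=np.median(A[:,4]); q=A[abs(A[:,4]-m)<3]
  # plane fit
  c,*_=np.linalg.lstsq(np.c_[q[:,2:4]-q[:,2:4].mean(0),np.ones(len(q))],q[:,4],rcond=None)
  print(t,m,len(q),q[:,4].mean(),'tilt',c[:2].round(4),'ctr',q[:,2:4].mean(0).round(1))
L=load('w7')
# rod in wrist/side: underside from side view
S=load('s7')
for z in (180.5,181,181.5):
  print(z,(np.array(proj(S,[563.3-17*.266,-217+17*.964,z]))-[310,120])*7.5)
E
```

```text
w5 183.85928855190264 5046 183.8508901198323 tilt [-0.0026 -0.0031] ctr [ 564.9 -218. ]
w6 183.85313509852725 5081 183.84629913927228 tilt [-0.0004 -0.0072] ctr [ 564.5 -217.7]
w7 217.71369322284545 5070 217.70635573891022 tilt [ 0.0018 -0.0064] ctr [ 564.4 -217.8]
180.5 [387.74003443 302.74263879]
181 [387.87453611 301.14677897]
181.5 [388.00912887 299.54978353]
```

move_arm --targets '[[[0, 0, -0.7, 0], [0, 0, -1.4, 0], [0, 0, -1.9, 0], [0, 0, -1.9, 0], [0, 0, -1.9, 0], [0, 0, -1.9, 0]]]'

```text
clock: 14.18
ee_pos: [564.0, -219.4, 182.5]
ee_rot: [[0.146, 0.989, 0.007], [0.989, -0.146, -0.002], [-0.001, 0.007, -1.0]]
wrist_force: [0.1, 0.6, -2.4]
gripper_width: 32.6
```

```bash
python3 - <<'E'
from h import *
s=ctrl.get_state()
for k in ['clock','ee_pos','wrist_force','moment','gripper_width','qvel']: print(k,np.round(s[k],4).tolist())
snap('wrist','w8'); snap('side','s8'); snap('top','t8')
S=load('s8'); cv2.imwrite('pics/s8c.png',cv2.resize(S['im'][120:200,310:410],None,fx=7.5,fy=7.5,interpolation=cv2.INTER_CUBIC))
L=load('w8'); A=np.array([np.r_[u,v,unproj(L,u,v)] for v in range(330,395) for u in range(285,365)])
m=np.median(A[:,4]);print('knob top',m)
A=np.array([unproj(L,u,v) for v in range(60,240) for u in range(310,345)]);p=A[(A[:,2]>178)&(A[:,2]<189)&(A[:,1]<-138)&(A[:,1]>-173)]
print('pointer top',np.median(p[:,2]),'underside-pointer mid:',m-36-(np.median(p[:,2])-2))
E
```

```text
clock 14.175
ee_pos [563.9817, -219.4179, 182.4992]
wrist_force [0.073, 0.5988, -2.4421]
moment [0.0789, 0.0235, 0.0038]
gripper_width 32.6383
qvel [0.0, 0.0001, 0.0003, 0.0003, -0.0013, -0.0006, 0.0015]
knob top 219.47622140295874
pointer top 185.6832841985505 underside-pointer mid: -0.207062795591753
```

View pics/s8c.png

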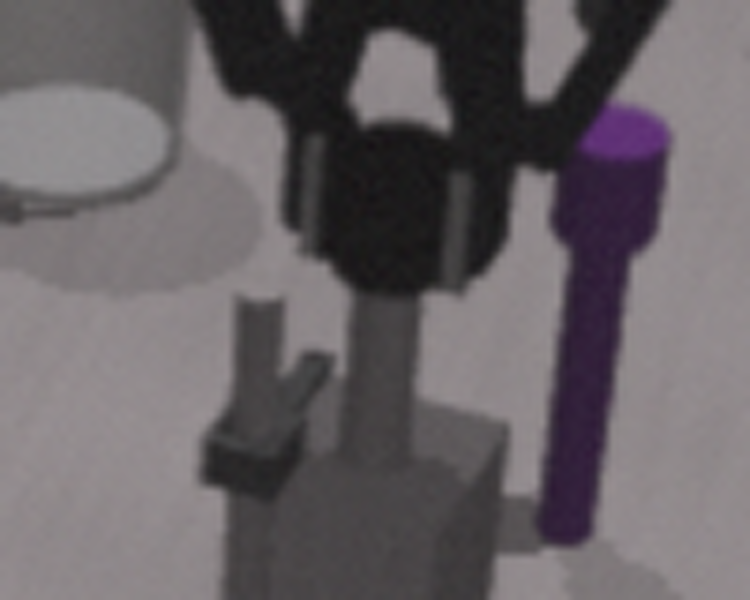

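View pics/s8.png

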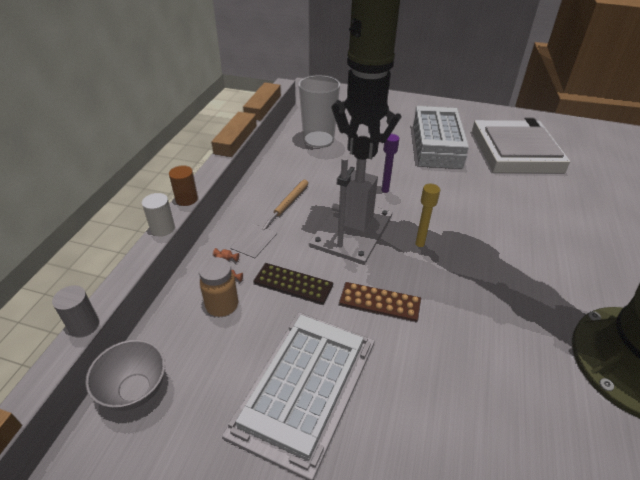

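The knob underside measures within 0.2 mm of the pointer. One tiny trim, then I'll settle and hand in.

move_arm --targets '[[[0, 0, -0.2, 0], [0, 0, -0.2, 0], [0, 0, -0.2, 0], [0, 0, -0.2, 0]]]'

```text
clock: 14.82
ee_pos: [564.0, -219.4, 182.7]
ee_rot: [[0.146, 0.989, 0.007], [0.989, -0.146, -0.002], [-0.001, 0.007, -1.0]]
wrist_force: [-0.9, -0.3, -2.4]
gripper_width: 32.7
```

```bash
python3 - <<'E'
from h import *
s=ctrl.get_state()
for k in ['clock','ee_pos','wrist_force','gripper_width']: print(k,np.round(s[k],4).tolist())
snap('wrist','w9')
L=load('w9'); A=np.array([unproj(L,u,v) for v in range(330,395) for u in range(285,365)]);m=np.median(A[:,2])
A=np.array([unproj(L,u,v) for v in range(60,240) for u in range(310,345)]);p=A[(A[:,2]>178)&(A[:,2]<189)&(A[:,1]<-138)&(A[:,1]>-173)]
print('knob top',m,'pointer top',np.median(p[:,2]),'diff:',m-36-(np.median(p[:,2])-2))
print(ctrl.finish_job())
E
```

```text
clock 14.825
ee_pos [564.024, -219.4153, 182.7189]
wrist_force [-0.9006, -0.3025, -2.37]
gripper_width 32.6872
knob top 219.67435341927916 pointer top 185.677590773564 diff: -0.003237354284834737
the job is handed in; nothing more can be done
None
```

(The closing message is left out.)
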